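# Eject the stamping inserts from the holder block

### The job

The stamping inserts have to go for regrinding. Pull the holder's orange keeper knob fully out, press the red ejector lever of each pocket that holds an insert so that the insert rises, and put every insert into the red bin; when all of them are in the bin, push the keeper knob fully home again. Leave the bin standing upright, and leave the marker, tape and cutters where they are.

Things in the scene. Friction and masses are not known exactly. Their poses are not given: they have to be found in the camera images.
- holder: grey holder block bolted to the bench, 107 x 300 mm, 73 mm high, four square pockets in a row. Origin on the bench under the middle of the row; x points away from the levers to the keeper bar, y along the row (knob at the -y end), z up. Pocket centres: x = 0, y = +108, +36, -36, -108 mm (pockets 0 to 3). Pockets are 35 mm square, floor 12 mm over the bench
- keeper_knob (a point): centre of the keeper's orange knob: round, 26 mm across and 34 mm long, axis along the holder's y, 78 mm above the bench, beyond the holder's -y end (5 mm clear of it when home)
- keeper_bar (a point): middle of the top of the keeper bar, an aluminium bar along the holder's +x side: its edge is 58 mm from the pocket centres, top 81 mm high, three bridges over it reach 86 mm. Its four tabs, 14 mm wide and 76 to 81 mm high, reach over the inserts. Pulled out, they stand midway between pockets (from 29 mm either side of an insert's centre) and free the inserts
- keeper (a joint): travel of the keeper along the holder's -y: 0 fully home (tabs over the inserts), 0.036 m fully pulled out. A detent holds it at both ends; pulling or pushing takes about 6 N, and past half way it snaps on by itself
- bin: loose open red bin, 190 x 120 mm outside, 52 mm high, walls about 6 mm and floor 3 mm thick. Origin under its centre; x along its long side, z up
- lever_0_pad (a point): centre of the top of the red finger pad (28 x 34 mm) of ejector lever 0, on the -x side of the holder in line with pocket 0: about 95 mm from the pocket centre, about 76 mm above the bench when up and 49 mm when pressed right down
- lever_0 (a joint): angle of ejector lever 0: 0 up (as it starts), 0.5 rad pressed right down. Pressing its pad down takes 4 to 9 N and lifts the ejector in pocket 0 by 56 mm per rad, 28 mm in all; it stays where it is left. Its pad turns about an axis 55 mm nearer to the holder
- insert_0_mid (a point): centre of brass-coloured stamping insert 0, a loose square bar 32 x 32 x 60 mm, about 0.22 kg, long axis = its z. Starts upright in pocket 0, top 1 mm below the holder's top face, x and y along the holder's; ejected, it stands 27 mm out of the holder. Absent (None from the start) in some runs: that pocket is empty
- lever_1_pad (a point): centre of the top of the red finger pad (28 x 34 mm) of ejector lever 1, on the -x side of the holder in line with pocket 1: about 95 mm from the pocket centre, about 76 mm above the bench when up and 49 mm when pressed right down
- lever_1 (a joint): angle of ejector lever 1: 0 up (as it starts), 0.5 rad pressed right down. Pressing its pad down takes 4 to 9 N and lifts the ejector in pocket 1 by 56 mm per rad, 28 mm in all; it stays where it is left. Its pad turns about an axis 55 mm nearer to the holder
- insert_1_mid (a point): centre of brass-coloured stamping insert 1, a loose square bar 32 x 32 x 60 mm, about 0.22 kg, long axis = its z. Starts upright in pocket 1, top 1 mm below the holder's top face, x and y along the holder's; ejected, it stands 27 mm out of the holder. Absent (None from the start) in some runs: that pocket is empty
- lever_2_pad (a point): centre of the top of the red finger pad (28 x 34 mm) of ejector lever 2, on the -x side of the holder in line with pocket 2: about 95 mm from the pocket centre, about 76 mm above the bench when up and 49 mm when pressed right down
- lever_2 (a joint): angle of ejector lever 2: 0 up (as it starts), 0.5 rad pressed right down. Pressing its pad down takes 4 to 9 N and lifts the ejector in pocket 2 by 56 mm per rad, 28 mm in all; it stays where it is left. Its pad turns about an axis 55 mm nearer to the holder
- insert_2_mid (a point): centre of brass-coloured stamping insert 2, a loose square bar 32 x 32 x 60 mm, about 0.22 kg, long axis = its z. Starts upright in pocket 2, top 1 mm below the holder's top face, x and y along the holder's; ejected, it stands 27 mm out of the holder. Absent (None from the start) in some runs: that pocket is empty
- lever_3_pad (a point): centre of the top of the red finger pad (28 x 34 mm) of ejector lever 3, on the -x side of the holder in line with pocket 3: about 95 mm from the pocket centre, about 76 mm above the bench when up and 49 mm when pressed right down
- lever_3 (a joint): angle of ejector lever 3: 0 up (as it starts), 0.5 rad pressed right down. Pressing its pad down takes 4 to 9 N and lifts the ejector in pocket 3 by 56 mm per rad, 28 mm in all; it stays where it is left. Its pad turns about an axis 55 mm nearer to the holder
- insert_3_mid (a point): centre of brass-coloured stamping insert 3, a loose square bar 32 x 32 x 60 mm, about 0.22 kg, long axis = its z. Starts upright in pocket 3, top 1 mm below the holder's top face, x and y along the holder's; ejected, it stands 27 mm out of the holder. Absent (None from the start) in some runs: that pocket is empty
- red_marker: red felt marker lying behind the holder, 136 x 18 mm, a bystander; origin under its middle
- green_tape: green roll of tape lying behind the holder, 96 mm across, 24 mm high, a bystander; origin under its middle
- cutters: side cutters with orange handles lying behind the holder, 128 mm long, a bystander; origin under their middle
Not all that is in view belongs to the job. What is shaped like the part that bears insert_3_mid but pink is not meant.

How it is judged:
By the outcome, as a careful person would: the job done as asked, in the order asked, and still so for the second after the job is handed in, with the robot touching nothing.
Of insert_0, insert_1, insert_2, insert_3 only 2 to 4 are there at a start; the rules pass over those that are not, and their reading is None.
At some moment in a run one of bin may be knocked a few centimetres aside while the robot is not near it.
Once in a run the grip may slacken for a moment while it holds something.
It also fails if it takes over 210 s, if anything falls off the work surface, if the arm or the gripper's body presses on something with over 40 N, if the wrist force passes 120 N, or if a joint passes its speed limit or range.

### The arm

A 6-joint arm with a two-finger parallel gripper is mounted at the origin on the work surface; the furniture and walls round the work are solid. World frame = base frame: x ahead of the robot, y to its left, z up, the work surface at z = 0. Lengths are in m, angles in rad, forces in N, time in s.
With the tool pointing down it reaches from about 0.3 to 0.875 m from the base axis. Payload 6.4 kg.
Tool frame: the origin (TCP) lies at the very end of the fingers, on their centre line; the grasp point (between the pads) lies arm.hold_point_z behind it (arm.hold_point_z is the distance from the TCP to the grasp point, in m); x points along the fingers, y is the direction in which the jaws open and shut, and the axes are right-handed (so a half turn about x gives the same grasp; the last joint's range is limited). The gripper opens to 88 mm and grips with 3 to 60 N. Pads are 18 mm wide; open, the fingers measure 123 mm over their backs; the gripper's body (75 mm by 187 mm) begins 45 mm behind the grasp point.
Start: joints at [1.137, 0.181, 1.607, -0, 1.354, -0.206], TCP at [0.13, 0.56, 0.239] pointing down, gripper open.
Joint ranges: [-2.99, 2.99], [-0.89, 2.07], [0.3, 2.58], [-1.14, 4.28], [0, 2.63], [-3.12, 3.12]. Speed limits (rad/s): [2.57, 2.57, 3.01, 3.14, 3.14, 3.14].

### API

Orientations are given as [roll, pitch, yaw] about the fixed x, y, z axes, in that order (R = Rz(yaw) Ry(pitch) Rx(roll)).
In Python, from bench import monitor, cams, hand_in, arm gives the robot as it stands. The module is installed in compiled form; this text tells all that it offers.
- The arm moves only by the shell command python3 -m handwheel 'ROWS'. ROWS is JSON, a list of rows, each an object of numbers: "x", "y", "z": the shift along the tool's x, y, z in mm; "ax", "ay", "az": the turn, a rotation vector about the tool's x, y, z in degrees; "jaw": the opening, from 0 (shut) to 1 (fully open). A call has exactly 10 rows; each row shifts and turns the commanded pose from where the row before left it, along the tool's axes as they then stand; what a row does not reach is not made up. A row lasts 1/8 s, in which the tool goes at most 62.5 mm and 10.7 degrees, less where a joint would pass 70% of its speed; a pose out of reach is approached as far as the arm can. A call is refused whole if a number of a shift passes 62.5 or a number of a turn 10.7, either way. A call with a gripper value outside its range is refused whole. The fingers move at their own pace and stop on an object; the grip force is fixed at half the most. Time passes only in rows, so rows that do not move let the fingers close, or fill a call up. It gives the time, the measured TCP pose, the force and the opening at its end, in the units of the state.
- monitor.read_state(): the state, without advancing time (a new reading comes with each control period).
- cams.read_camera(name): name is "side" or "top" or "wrist"; returns (picture, depth): 420x560x3 uint8, red, green, blue; 420x560 float32, m along the optical axis (not along the pixel's ray), 0 where there is no reading.
- cams.get_calibration(name): a dict with "camera_matrix" (3x3 intrinsics, pixels), "rvec" (rotation vector, rad) and "tvec" (3), from world to camera coordinates, as OpenCV has them. Camera axes: x right, y down, z forward; pixel columns grow to the right and rows downward; lengths in m; the calibration is good to about 2 mm. A picture is of the moment at which its call begins: read the wrist's pose just before it. get_calibration takes no time and is no camera call; for the wrist camera it gives the pose at the moment of the call.
- hand_in(): hands the job in, once; it reports no verdict.
Trained networks look in the newest picture that a camera, given by its name, has taken for a name from the list of things; names that differ only in an ending like _2 or _b are one class to them, and where a whole thing is asked for, a point or a joint stands for the part that bears it (a point fixed in the world has none). Each returns a list of dicts, best first, with "conf" (0 to 1); they miss things now and then, are a little off and sometimes report something else, mostly with a low value. They report only what shows in the picture. A call takes as long as a camera call. They do not tell look-alikes from the thing itself.
- cams.find_in(label, camera): "at" ([x, y, z] in m, in the coordinates of the camera as it stood for that picture, good to about 4 mm: the middle of the surface that is visible of it).
- cams.trace(label, camera): "region" (420x560 bool, what is visible of it).
- cams.pinpoint(label, camera): "at" ([x, y, z] in m, in the coordinates of the camera as it stood for that picture, good to about 4 mm: a listed point, or the origin of a listed thing).
The state is a dict: "clock": time; "joint_pos": joint angles; "joint_vel": joint speeds; "effort": joint torques, N m; "tcp_pos": TCP position; "tcp_rot": TCP orientation; "force": force on the tool from outside, world axes, zero at the start; "torque": the same for the moment, N m; "grip_width": finger opening in m.
Only numpy, scipy, OpenCV 4.12 (cv2) and the standard library are available. Lean on these libraries where they do the work, as an engineer would, in place of code of your own. Each camera call takes 0.05 s, during which the arm holds its last target. There are 200 camera calls.

## Working session

There is one attempt and no reset: what is moved stays moved. The work goes in short steps, Python scripts to look and compute and a shell command to move; the robot and the scene stay as the last step left them, time stands still between calls to the robot, and variables do not carry over. Pictures are saved under pics/ and viewed, about 12 in all and at most 16, crops included, and the job is handed in when it is done.

```bash
mkdir -p pics; cat > h.py <<'E'
import numpy as np, cv2
from bench import monitor, cams
def w(p,cal):
    R,_=cv2.Rodrigues(np.array(cal["rvec"],float)); return R.T@(np.array(p,float)-np.array(cal["tvec"],float).ravel())
def px(p,cal): # world->pixel
    q,_=cv2.projectPoints(np.array([p],float),np.array(cal["rvec"],float),np.array(cal["tvec"],float),np.array(cal["camera_matrix"],float),None); return q.ravel().round(0)
def snap(cam,name=None):
    cal=cams.get_calibration(cam); im,d=cams.read_camera(cam)
    if name: cv2.imwrite(f"pics/{name}.png",im[:,:,::-1])
    return im,d,cal
def pin(label,cam,cal,n=3,f="pinpoint"):
    for r in getattr(cams,f)(label,cam)[:n]:
        p=w(r["at"],cal); print(cam,label,round(r["conf"],2),p.round(4),px(p,cal))
def st():
    s=monitor.read_state(); print({k:np.round(s[k],3).tolist() for k in ["clock","tcp_pos","tcp_rot","force","grip_width","joint_pos"]})
E
python3 - <<'E'
from h import *
from bench import arm
print(arm.hold_point_z); st()
im,d,c=snap("top","top0")
for l in ["holder","bin","keeper_knob","lever_0_pad","insert_0_mid","keeper_bar"]: pin(l,"top",c,5)
im,d,c=snap("side","side0")
for l in ["keeper_knob","bin"]: pin(l,"side",c,5)
st()
E
```

```text
0.0187
{'clock': 0.0, 'tcp_pos': [0.13, 0.56, 0.238], 'tcp_rot': [-1.765, 1.569, -1.992], 'force': [-0.827, 0.315, 0.794], 'grip_width': 0.088, 'joint_pos': [1.137, 0.182, 1.608, -0.0, 1.354, -0.206]}
top bin 0.84 [0.5989 0.2486 0.0032] [152. 229.]
top keeper_knob 0.59 [ 0.6015 -0.2648  0.0837] [380. 216.]
top lever_0_pad 0.88 [0.4733 0.0304 0.0759] [244. 281.]
top insert_0_mid 0.24 [ 0.5595 -0.053   0.0401] [282. 241.]
top keeper_bar 0.67 [ 0.6225 -0.0976  0.0806] [302. 209.]
side keeper_knob 0.8 [ 0.5964 -0.2661  0.0784] [275. 237.]
side bin 0.8 [0.5959 0.2499 0.0027] [287. 182.]
side bin 0.32 [ 0.4473 -0.1816  0.0773] [214. 220.]
{'clock': 0.5, 'tcp_pos': [0.13, 0.56, 0.239], 'tcp_rot': [-2.104, 1.571, -2.332], 'force': [0.105, 0.195, 0.181], 'grip_width': 0.088, 'joint_pos': [1.137, 0.181, 1.607, 0.0, 1.354, -0.206]}
```

View pics/top0.png

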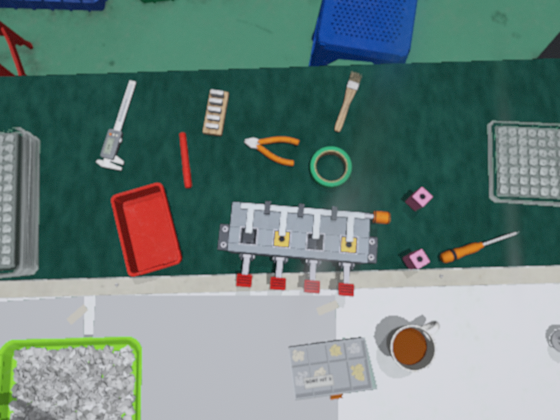

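View pics/side0.png

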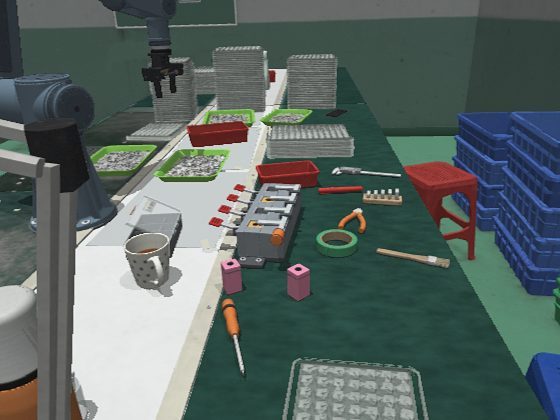

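The top picture shows the holder at the centre, with brass in pocket 1 (282,239) and pocket 3 (349,243). Pockets 0 (249,237) and 2 (316,241) look dark. The knob is at (382,217) and the bin at (147,229). The side view shows the same layout. Insert candidates are the two brass squares in the pockets and the pink blocks at (419,197) and (417,259). The pink ones are the look-alikes, so I'll confirm in a crop.

```bash
python3 - <<'E'
from h import *
im,d,c=snap("top")
cv2.imwrite("pics/crop1.png",cv2.resize(im[190:300,215:440,::-1],None,fx=3.5,fy=3.5,interpolation=cv2.INTER_CUBIC))
hsv=cv2.cvtColor(im,cv2.COLOR_RGB2HSV); K=np.array(c["camera_matrix"])
def blobs(m,name):
    n,L,S,C=cv2.connectedComponentsWithStats(m.astype(np.uint8))
    for i in range(1,n):
        if S[i,4]<20: continue
        v,u=np.where((L==i)&(d>0)); z=d[v,u]
        P=np.array([w(((a-K[0,2])/K[0,0]*q,(b-K[1,2])/K[1,1]*q,q),c) for a,b,q in zip(u,v,z)])
        mx=np.percentile(P[:,2],80); T=P[P[:,2]>mx-.006]
        r=cv2.minAreaRect((P[:,:2]*1000).astype(np.float32))
        print(name,S[i,4],C[i].round(1),"mean top",T.mean(0).round(4),"ztop",mx.round(4),"rect",np.round(r[0],1),np.round(r[1],1),round(r[2],1))
roi=np.zeros(d.shape,bool); roi[180:300,100:400]=1
h,s,v=hsv[...,0].astype(int),hsv[...,1],hsv[...,2]
blobs(roi&((h<5)|(h>174))&(s>150)&(v>80),"red")
blobs(roi&(h>=7)&(h<17)&(s>150)&(v>100),"orange")
blobs(roi&(h>=17)&(h<32)&(s>90)&(v>100),"brass")
# holder top face
k=roi.copy(); 
vv,uu=np.where(k&(d>0)); z=d[vv,uu]
P=np.array([w(((a-K[0,2])/K[0,0]*q,(b-K[1,2])/K[1,1]*q,q),c) for a,b,q in zip(uu,vv,z)])
T=P[(P[:,2]>.066)&(P[:,2]<.0755)&(P[:,0]>.50)&(P[:,1]<.12)]
print("topface",np.round(cv2.minAreaRect((T[:,:2]*1000).astype(np.float32)),1) if 0 else cv2.minAreaRect((T[:,:2]*1000).astype(np.float32)),len(T))
for i in range(4): pin(f"lever_{i}_pad","top",c,4)
E
```

```text
red 55 [187.5 183.3] mean top [0.7048 0.1648 0.0152] ztop 0.0168 rect [704.4 165.4] [16.  14.8] 5.6
red 4666 [145.7 229.2] mean top [0.5971 0.2578 0.0495] ztop 0.0428 rect [593.2 258.2] [190.  138.4] 15.7
red 167 [243.5 279.8] mean top [0.4751 0.0306 0.0769] ztop 0.0788 rect [476.3  30.4] [30.5 25.7] 82.9
red 154 [277.3 283.1] mean top [ 0.4668 -0.0406  0.0769] ztop 0.0787 rect [467.1 -40.9] [29.2 23.4] 83.4
red 150 [345.3 289. ] mean top [ 0.4506 -0.1827  0.0771] ztop 0.0788 rect [ 451.5 -183.3] [27.7 22.8] 86.0
orange 155 [381.4 216.9] mean top [ 0.601  -0.2656  0.0896] ztop 0.0914 rect [ 600.2 -272. ] [44.8 24.1] 83.2
brass 20 [384.  216.9] mean top [ 0.5989 -0.2707  0.0914] ztop 0.0931 rect [ 598.7 -269.7] [14.1  4.8] 89.4
brass 152 [281.1 239.7] mean top [ 0.5586 -0.0512  0.0724] ztop 0.0738 rect [561.4 -51.8] [31.  30.5] 82.6
brass 138 [348.1 245.7] mean top [ 0.5417 -0.1944  0.0725] ztop 0.0737 rect [ 545.1 -194.3] [30.3 29.7] 86.5
topface ((558.320068359375, -93.53945922851562), (313.12359619140625, 142.2687530517578), 83.70568084716797) 4618
top lever_0_pad 0.59 [0.4744 0.03   0.0744] [244. 280.]
top lever_1_pad 0.58 [ 0.4683 -0.046   0.0756] [280. 282.]
top lever_2_pad 0.75 [ 0.458  -0.1141  0.076 ] [312. 286.]
top lever_2_pad 0.65 [ 0.622  -0.0937  0.0793] [300. 210.]
top lever_3_pad 0.79 [ 0.449  -0.1791  0.0733] [343. 290.]
```

View pics/crop1.png

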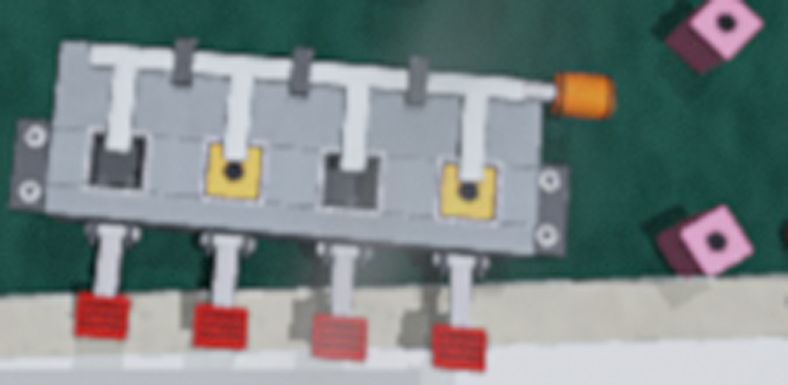

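Confirmed: brass inserts sit in pockets 1 and 3 only, and pockets 0 and 2 are empty. The pink blocks are not meant. The holder yaw is about -6.5°.

```bash
cat >> h.py <<'E'
from scipy.spatial.transform import Rotation as Ro
O=np.array([.5572,-.0876]); Y=-.1143
def hw(x,y,z): # holder mm -> world m
    c,s=np.cos(Y),np.sin(Y); return np.array([O[0]+(c*x-s*y)/1e3,O[1]+(s*x+c*y)/1e3,z/1e3])
def Rt():
    s=monitor.read_state(); return Ro.from_euler("xyz",s["tcp_rot"]),np.array(s["tcp_pos"])
def go(p,sign=1,yaw=None):
    """tool-frame shift (mm, after turning) and turn (deg) to world p, tool x down, tool y = sign*holder x (or world yaw)"""
    R,t=Rt(); a=Y if yaw is None else yaw
    y=sign*np.array([np.cos(a),np.sin(a),0]); x=np.array([0,0,-1.]); G=np.column_stack([x,y,np.cross(x,y)])
    print("turn deg",np.degrees((R.inv()*Ro.from_matrix(G)).as_rotvec()).round(1),"shift(target axes)",(G.T@(np.array(p)-t)*1e3).round(1))
E
python3 - <<'E'
from h import *
R,t=Rt(); print(R.as_matrix().round(3)); k=hw(64,-172,160); print(k)
go(k,1); go(k,-1)
E
```

```text
[[ 0.     0.226  0.974]
 [ 0.     0.974 -0.226]
 [-1.     0.     0.   ]]
[ 0.60116557 -0.26577696  0.16      ]
turn deg [83.5 -0.  -0. ] shift(target axes) [ 78.7 562.4 766.8]
turn deg [-96.5   0.   -0. ] shift(target axes) [  78.7 -562.4 -766.8]
```

```bash
python3 -m handwheel '[{"ax":10.4},{"ax":10.4},{"ax":10.4},{"ax":10.4},{"ax":10.4},{"ax":10.4},{"ax":10.4},{"ax":10.7},{},{}]'
python3 -m handwheel '[{"y":35,"z":48},{"y":35,"z":48},{"y":35,"z":48},{"y":35,"z":48},{"y":35,"z":48},{"y":35,"z":48},{"y":35,"z":48},{"y":35,"z":48},{},{}]'
python3 -m handwheel '[{"y":35,"z":48},{"y":35,"z":48},{"y":35,"z":48},{"y":35,"z":48},{"y":35,"z":48},{"y":35,"z":48},{"y":35,"z":48},{"y":35,"z":45},{},{}]'
python3 - <<'E'
from h import *
go(hw(64,-172,160))
im,d,c=snap("wrist","w1"); pin("keeper_knob","wrist",c,3)
hsv=cv2.cvtColor(im,cv2.COLOR_RGB2HSV); print(d[d>0].min())
E
```

```text
turn deg [83.5 -0.  -0. ] shift(target axes) [ 78.7 562.4 766.8]
0.052507874$[0]: bad value
$[0]: bad value
$[0]: bad value
```

```bash
python3 -m handwheel '[{"x":0,"y":0,"z":0,"ax":10.4,"ay":0,"az":0,"jaw":1},{"x":0,"y":0,"z":0,"ax":10.4,"ay":0,"az":0,"jaw":1},{"x":0,"y":0,"z":0,"ax":10.4,"ay":0,"az":0,"jaw":1},{"x":0,"y":0,"z":0,"ax":10.4,"ay":0,"az":0,"jaw":1},{"x":0,"y":0,"z":0,"ax":10.4,"ay":0,"az":0,"jaw":1},{"x":0,"y":0,"z":0,"ax":10.4,"ay":0,"az":0,"jaw":1},{"x":0,"y":0,"z":0,"ax":10.4,"ay":0,"az":0,"jaw":1},{"x":0,"y":0,"z":0,"ax":10.7,"ay":0,"az":0,"jaw":1},{"x":0,"y":0,"z":0,"ax":0,"ay":0,"az":0,"jaw":1},{"x":0,"y":0,"z":0,"ax":0,"ay":0,"az":0,"jaw":1}]'
```

```text
clock: 2.1
tcp_pos: [0.1298, 0.5601, 0.2387]
tcp_rot: [-0.831, 1.571, -2.513]
force: [-0.1, 1.0, 0.2]
grip_width: 0.0883
```

```bash
python3 -m handwheel '[{"x":0,"y":35,"z":48,"ax":0,"ay":0,"az":0,"jaw":1},{"x":0,"y":35,"z":48,"ax":0,"ay":0,"az":0,"jaw":1},{"x":0,"y":35,"z":48,"ax":0,"ay":0,"az":0,"jaw":1},{"x":0,"y":35,"z":48,"ax":0,"ay":0,"az":0,"jaw":1},{"x":0,"y":35,"z":48,"ax":0,"ay":0,"az":0,"jaw":1},{"x":0,"y":35,"z":48,"ax":0,"ay":0,"az":0,"jaw":1},{"x":0,"y":35,"z":48,"ax":0,"ay":0,"az":0,"jaw":1},{"x":0,"y":35,"z":48,"ax":0,"ay":0,"az":0,"jaw":1},{"x":0,"y":0,"z":0,"ax":0,"ay":0,"az":0,"jaw":1},{"x":0,"y":0,"z":0,"ax":0,"ay":0,"az":0,"jaw":1}]'
python3 - <<'E'
from h import *
go(hw(64,-172,160)); st()
E
```

```text
clock: 3.35
tcp_pos: [0.364, 0.1468, 0.2387]
tcp_rot: [-2.444, 1.57, 2.154]
force: [-0.8, -0.1, -0.4]
grip_width: 0.088
turn deg [ 0. -0.  0.] shift(target axes) [ 78.7 282.6 382.9]
{'clock': 3.35, 'tcp_pos': [0.364, 0.147, 0.239], 'tcp_rot': [-2.444, 1.57, 2.154], 'force': [-0.786, -0.064, -0.391], 'grip_width': 0.088, 'joint_pos': [0.078, -0.26, 2.032, 0.0, 1.37, 0.192]}
```

```bash
python3 -m handwheel '[{"x":0,"y":35,"z":48,"ax":0,"ay":0,"az":0,"jaw":1},{"x":0,"y":35,"z":48,"ax":0,"ay":0,"az":0,"jaw":1},{"x":0,"y":35,"z":48,"ax":0,"ay":0,"az":0,"jaw":1},{"x":0,"y":35,"z":48,"ax":0,"ay":0,"az":0,"jaw":1},{"x":0,"y":35,"z":48,"ax":0,"ay":0,"az":0,"jaw":1},{"x":0,"y":35,"z":48,"ax":0,"ay":0,"az":0,"jaw":1},{"x":0,"y":35,"z":48,"ax":0,"ay":0,"az":0,"jaw":1},{"x":0,"y":37.5,"z":47,"ax":0,"ay":0,"az":0,"jaw":1},{"x":0,"y":0,"z":0,"ax":0,"ay":0,"az":0,"jaw":1},{"x":0,"y":0,"z":0,"ax":0,"ay":0,"az":0,"jaw":1}]'
python3 - <<'E'
from h import *
im,d,c=snap("wrist","w1"); pin("keeper_knob","wrist",c,3); pin("keeper_bar","wrist",c,2);go(hw(64,-172,160))
E
```

```text
clock: 4.6
tcp_pos: [0.6015, -0.2634, 0.2379]
tcp_rot: [-2.29, 1.569, 2.311]
force: [-0.4, -0.0, 0.2]
grip_width: 0.0879
wrist keeper_knob 0.62 [ 0.6056 -0.2642  0.0817] [287. 191.]
turn deg [ 0.2 -0.  -0. ] shift(target axes) [79.3  0.1  2. ]
```

View pics/w1.png

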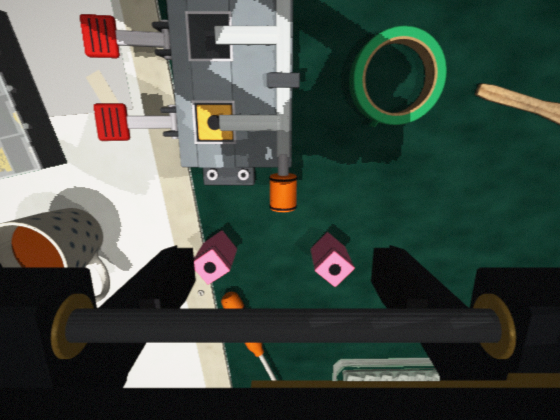

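The wrist view shows the orange knob at (284,193), insert 3 at (214,122), and the pink decoys at (213,262) and (333,265), clear of the pull path. I'll refine the knob and insert 3 positions from depth.

```bash
cat >> h.py <<'E'
def blobs(im,d,c,lo,hi,zmin=0,amin=150,box=None):
    """world top centroid of colour blobs (HSV range)"""
    h=cv2.cvtColor(im,cv2.COLOR_RGB2HSV); m=cv2.inRange(h,lo,hi); K=np.array(c["camera_matrix"])
    v,u=np.where((m>0)&(d>0)); q=d[v,u]; 
    if len(v)==0: return
    R,_=cv2.Rodrigues(np.array(c["rvec"],float))
    P=(np.column_stack([(u-K[0,2])/K[0,0]*q,(v-K[1,2])/K[1,1]*q,q])-np.array(c["tvec"]).ravel())@R
    W=np.full(d.shape+(3,),np.nan); W[v,u]=P; mm=np.zeros(d.shape,np.uint8); mm[v,u]=P[:,2]>zmin
    n,L,S,C=cv2.connectedComponentsWithStats(mm)
    for i in range(1,n):
        if S[i,4]<amin: continue
        Q=W[L==i]; H=((Q[:,:2]-O)@np.array([[np.cos(Y),-np.sin(Y)],[np.sin(Y),np.cos(Y)]]))*1e3
        r=cv2.minAreaRect((Q[:,:2]*1e3).astype(np.float32))
        print(S[i,4],C[i].round(),"world",Q.mean(0).round(4),"ztop",np.percentile(Q[:,2],95).round(4),"holder x",np.percentile(H[:,0],[2,98]).round(1),"y",np.percentile(H[:,1],[2,98]).round(1),"rect",np.round(r[0],1),np.round(r[1],1),round(r[2],1))
E
python3 - <<'E'
from h import *
im,d,c=snap("wrist")
print("orange");blobs(im,d,c,(6,150,60),(17,255,255),.05)
print("brass");blobs(im,d,c,(18,90,60),(32,255,255),.06)
print("red");blobs(im,d,c,(0,150,60),(4,255,255),.05)
E
```

```text
orange
743 [282. 194.] world [ 0.6013 -0.2668  0.0878] ztop 0.0909 holder x [52.2 76.3] y [-187.7 -159.7] rect [ 601.4 -267.4] [29.8 24.4] 83.1
brass
855 [212. 121.] world [ 0.5428 -0.1931  0.0714] ztop 0.0727 holder x [-15.5  15.3] y [-122.   -91.3] rect [ 544.1 -193.6] [31.1 33.7] 83.4
381 [ 57. 331.] world [ 0.5539 -0.233   0.3224] ztop 0.3245 holder x [12.2 14.3] y [-152.  -139.9] rect [ 553.4 -234.1] [13.6  2.8] 79.6
401 [508. 331.] world [ 0.6553 -0.2444  0.3225] ztop 0.3249 holder x [114.2 116.5] y [-151.8 -139.8] rect [ 655.2 -245.6] [14.   2.6] 84.9
824 [341. 383.] world [ 0.6161 -0.2476  0.3297] ztop 0.3307 holder x [58.7 97.2] y [-153.3 -151.3] rect [ 617.7 -247.9] [ 3.2 41. ] 82.5
red
1266 [100.  36.] world [ 0.4602 -0.1121  0.0751] ztop 0.0783 holder x [-105.9  -81.8] y [-50.7 -19.9] rect [ 459.9 -111.7] [32.6 26.2] 84.3
1071 [112. 121.] world [ 0.452  -0.1827  0.0751] ztop 0.0783 holder x [-105.8  -81.9] y [-122.7  -91.4] rect [ 451.6 -183. ] [32.6 25.5] 83.6
```

```bash
python3 -m handwheel '[{"x":30,"y":0,"z":3,"ax":0,"ay":0,"az":0,"jaw":1},{"x":30,"y":0,"z":0,"ax":0,"ay":0,"az":0,"jaw":1},{"x":30,"y":0,"z":0,"ax":0,"ay":0,"az":0,"jaw":1},{"x":30,"y":0,"z":0,"ax":0,"ay":0,"az":0,"jaw":1},{"x":25,"y":0,"z":0,"ax":0,"ay":0,"az":0,"jaw":1},{"x":20,"y":0,"z":0,"ax":0,"ay":0,"az":0,"jaw":1},{"x":13,"y":0,"z":0,"ax":0,"ay":0,"az":0,"jaw":1},{"x":0,"y":0,"z":0,"ax":0,"ay":0,"az":0,"jaw":0},{"x":0,"y":0,"z":0,"ax":0,"ay":0,"az":0,"jaw":0},{"x":0,"y":0,"z":0,"ax":0,"ay":0,"az":0,"jaw":0}]'
python3 -m handwheel '[{"x":0,"y":0,"z":0,"ax":0,"ay":0,"az":0,"jaw":0},{"x":0,"y":0,"z":0,"ax":0,"ay":0,"az":0,"jaw":0},{"x":0,"y":0,"z":0,"ax":0,"ay":0,"az":0,"jaw":0},{"x":0,"y":0,"z":0,"ax":0,"ay":0,"az":0,"jaw":0},{"x":0,"y":0,"z":0,"ax":0,"ay":0,"az":0,"jaw":0},{"x":0,"y":0,"z":0,"ax":0,"ay":0,"az":0,"jaw":0},{"x":0,"y":0,"z":0,"ax":0,"ay":0,"az":0,"jaw":0},{"x":0,"y":0,"z":0,"ax":0,"ay":0,"az":0,"jaw":0},{"x":0,"y":0,"z":0,"ax":0,"ay":0,"az":0,"jaw":0},{"x":0,"y":0,"z":0,"ax":0,"ay":0,"az":0,"jaw":0}]'
```

```text
clock: 6.05
tcp_pos: [0.6015, -0.2695, 0.0619]
tcp_rot: [1.087, 1.569, -0.598]
force: [0.9, 0.6, -0.3]
grip_width: 0.0601
clock: 7.3
tcp_pos: [0.6004, -0.2689, 0.0607]
tcp_rot: [-1.713, 1.57, 2.885]
force: [-4.9, 0.5, 4.0]
grip_width: 0.0247
```

```bash
python3 -m handwheel '[{"x":0,"y":0,"z":5,"ax":0,"ay":0,"az":0,"jaw":0},{"x":0,"y":0,"z":5,"ax":0,"ay":0,"az":0,"jaw":0},{"x":0,"y":0,"z":5,"ax":0,"ay":0,"az":0,"jaw":0},{"x":0,"y":0,"z":5,"ax":0,"ay":0,"az":0,"jaw":0},{"x":0,"y":0,"z":5,"ax":0,"ay":0,"az":0,"jaw":0},{"x":0,"y":0,"z":5,"ax":0,"ay":0,"az":0,"jaw":0},{"x":0,"y":0,"z":4,"ax":0,"ay":0,"az":0,"jaw":0},{"x":0,"y":0,"z":4,"ax":0,"ay":0,"az":0,"jaw":0},{"x":0,"y":0,"z":0,"ax":0,"ay":0,"az":0,"jaw":0},{"x":0,"y":0,"z":0,"ax":0,"ay":0,"az":0,"jaw":0}]'
```

```text
clock: 8.55
tcp_pos: [0.5963, -0.3048, 0.0606]
tcp_rot: [-2.694, 1.568, 1.904]
force: [-4.8, 6.5, 5.5]
grip_width: 0.0246
```

```bash
python3 -m handwheel '[{"x":0,"y":0,"z":0,"ax":0,"ay":0,"az":0,"jaw":1},{"x":0,"y":0,"z":0,"ax":0,"ay":0,"az":0,"jaw":1},{"x":0,"y":0,"z":0,"ax":0,"ay":0,"az":0,"jaw":1},{"x":0,"y":0,"z":0,"ax":0,"ay":0,"az":0,"jaw":1},{"x":0,"y":0,"z":0,"ax":0,"ay":0,"az":0,"jaw":1},{"x":0,"y":0,"z":0,"ax":0,"ay":0,"az":0,"jaw":1},{"x":-25,"y":0,"z":0,"ax":0,"ay":0,"az":0,"jaw":1},{"x":-50,"y":0,"z":0,"ax":0,"ay":0,"az":0,"jaw":1},{"x":-50,"y":0,"z":0,"ax":0,"ay":0,"az":0,"jaw":1},{"x":-35,"y":0,"z":0,"ax":0,"ay":0,"az":0,"jaw":1}]'
python3 - <<'E'
from h import *
im,d,c=snap("wrist","w2")
print("orange");blobs(im,d,c,(6,150,60),(17,255,255),.05)
go(hw(-100,-108,110))
E
```

```text
clock: 9.8
tcp_pos: [0.5971, -0.3072, 0.2237]
tcp_rot: [1.041, 1.568, -0.644]
force: [0.2, 0.1, -0.2]
grip_width: 0.0886
orange
847 [281. 191.] world [ 0.597  -0.3029  0.0879] ztop 0.091 holder x [52.2 75.8] y [-223.8 -195.8] rect [ 597.  -303.4] [29.1 25.5] 84.1
turn deg [ 0.   0.3 -0.5] shift(target axes) [ 119.  -166.5 -106.6]
```

View pics/w2.png

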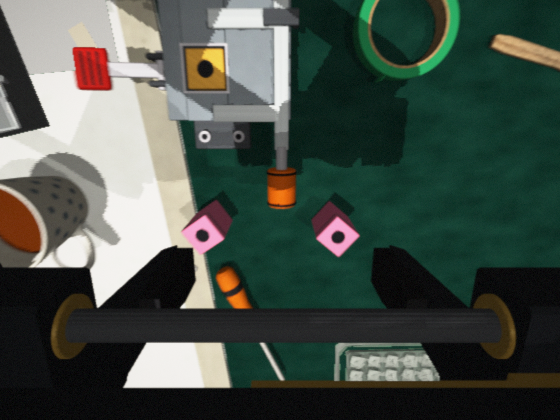

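The knob at (281,189) has moved 36 mm out, and insert 3 at (205,68) is clear of the tabs. Next is lever 3.

```bash
python3 -m handwheel '[{"x":0,"y":-34,"z":-21,"ax":0,"ay":0,"az":0,"jaw":0},{"x":0,"y":-34,"z":-21,"ax":0,"ay":0,"az":0,"jaw":0},{"x":0,"y":-34,"z":-21,"ax":0,"ay":0,"az":0,"jaw":0},{"x":0,"y":-34,"z":-21,"ax":0,"ay":0,"az":0,"jaw":0},{"x":0,"y":-31,"z":-22,"ax":0,"ay":0,"az":0,"jaw":0},{"x":40,"y":0,"z":0,"ax":0,"ay":0,"az":0,"jaw":0},{"x":40,"y":0,"z":0,"ax":0,"ay":0,"az":0,"jaw":0},{"x":30,"y":0,"z":0,"ax":0,"ay":0,"az":0,"jaw":0},{"x":0,"y":0,"z":0,"ax":0,"ay":0,"az":0,"jaw":0},{"x":0,"y":0,"z":0,"ax":0,"ay":0,"az":0,"jaw":0}]'
python3 - <<'E'
from h import *
go(hw(-100,-108,85));st()
E
```

```text
clock: 11.1
tcp_pos: [0.4433, -0.1828, 0.1117]
tcp_rot: [1.045, 1.569, -0.64]
force: [0.3, -0.8, 0.0]
grip_width: 0.0005
turn deg [-0.   0.  -0.1] shift(target axes) [26.7  2.3  0.4]
{'clock': 11.1, 'tcp_pos': [0.443, -0.183, 0.112], 'tcp_rot': [1.045, 1.569, -0.64], 'force': [0.349, -0.795, 0.03], 'grip_width': 0.001, 'joint_pos': [-0.639, 0.129, 1.95, -0.0, 1.062, -0.525]}
```

```bash
python3 -m handwheel '[{"x":20,"y":0,"z":0,"ax":0,"ay":0,"az":0,"jaw":0},{"x":10,"y":0,"z":0,"ax":0,"ay":0,"az":0,"jaw":0},{"x":6,"y":0,"z":0,"ax":0,"ay":0,"az":0,"jaw":0},{"x":5,"y":0,"z":0,"ax":0,"ay":0,"az":0,"jaw":0},{"x":5,"y":0,"z":0,"ax":0,"ay":0,"az":0,"jaw":0},{"x":5,"y":0,"z":0,"ax":0,"ay":0,"az":0,"jaw":0},{"x":5,"y":0,"z":0,"ax":0,"ay":0,"az":0,"jaw":0},{"x":4,"y":0,"z":0,"ax":0,"ay":0,"az":0,"jaw":0},{"x":0,"y":0,"z":0,"ax":0,"ay":0,"az":0,"jaw":0},{"x":0,"y":0,"z":0,"ax":0,"ay":0,"az":0,"jaw":0}]'
```

```text
clock: 12.35
tcp_pos: [0.4428, -0.1826, 0.0512]
tcp_rot: [0.316, 1.57, -1.369]
force: [-2.1, 0.1, 3.9]
grip_width: 0.0006
```

```bash
python3 -m handwheel '[{"x":2,"y":0,"z":0,"ax":0,"ay":0,"az":0,"jaw":0},{"x":2,"y":0,"z":0,"ax":0,"ay":0,"az":0,"jaw":0},{"x":1,"y":0,"z":0,"ax":0,"ay":0,"az":0,"jaw":0},{"x":1,"y":0,"z":0,"ax":0,"ay":0,"az":0,"jaw":0},{"x":0,"y":0,"z":0,"ax":0,"ay":0,"az":0,"jaw":0},{"x":0,"y":0,"z":0,"ax":0,"ay":0,"az":0,"jaw":0},{"x":0,"y":0,"z":0,"ax":0,"ay":0,"az":0,"jaw":0},{"x":0,"y":0,"z":0,"ax":0,"ay":0,"az":0,"jaw":0},{"x":0,"y":0,"z":0,"ax":0,"ay":0,"az":0,"jaw":0},{"x":0,"y":0,"z":0,"ax":0,"ay":0,"az":0,"jaw":0}]'
```

```text
clock: 13.6
tcp_pos: [0.4432, -0.1829, 0.0488]
tcp_rot: [-0.022, 1.57, -1.706]
force: [-18.6, 7.7, 46.2]
grip_width: 0.0004
```

Lever 3 is at its stop. Now lever 1, 144 mm along the row.

```bash
python3 -m handwheel '[{"x":-7,"y":0,"z":0,"ax":0,"ay":0,"az":0,"jaw":0},{"x":-30,"y":0,"z":0,"ax":0,"ay":0,"az":0,"jaw":0},{"x":-30,"y":0,"z":0,"ax":0,"ay":0,"az":0,"jaw":0},{"x":0,"y":0,"z":-36,"ax":0,"ay":0,"az":0,"jaw":0},{"x":0,"y":0,"z":-36,"ax":0,"ay":0,"az":0,"jaw":0},{"x":0,"y":0,"z":-36,"ax":0,"ay":0,"az":0,"jaw":0},{"x":0,"y":0,"z":-36,"ax":0,"ay":0,"az":0,"jaw":0},{"x":0,"y":0,"z":0,"ax":0,"ay":0,"az":0,"jaw":0},{"x":0,"y":0,"z":0,"ax":0,"ay":0,"az":0,"jaw":0},{"x":15,"y":0,"z":0,"ax":0,"ay":0,"az":0,"jaw":0}]'
python3 - <<'E'
from h import *
go(hw(-101,36,85));st()
E
```

```text
clock: 14.85
tcp_pos: [0.4603, -0.0406, 0.0972]
tcp_rot: [1.3, 1.568, -0.386]
force: [0.4, -0.3, -0.8]
grip_width: 0.0005
turn deg [-0.1  0.1 -0.2] shift(target axes) [12.2  0.6 -0.4]
{'clock': 14.85, 'tcp_pos': [0.46, -0.041, 0.097], 'tcp_rot': [1.3, 1.568, -0.386], 'force': [0.355, -0.276, -0.811], 'grip_width': 0.001, 'joint_pos': [-0.346, 0.115, 2.001, -0.0, 1.022, -0.23]}
```

```bash
python3 -m handwheel '[{"x":12,"y":0,"z":0,"ax":0,"ay":0,"az":0,"jaw":0},{"x":6,"y":0,"z":0,"ax":0,"ay":0,"az":0,"jaw":0},{"x":5,"y":0,"z":0,"ax":0,"ay":0,"az":0,"jaw":0},{"x":5,"y":0,"z":0,"ax":0,"ay":0,"az":0,"jaw":0},{"x":5,"y":0,"z":0,"ax":0,"ay":0,"az":0,"jaw":0},{"x":5,"y":0,"z":0,"ax":0,"ay":0,"az":0,"jaw":0},{"x":5,"y":0,"z":0,"ax":0,"ay":0,"az":0,"jaw":0},{"x":4,"y":0,"z":0,"ax":0,"ay":0,"az":0,"jaw":0},{"x":2,"y":0,"z":0,"ax":0,"ay":0,"az":0,"jaw":0},{"x":0,"y":0,"z":0,"ax":0,"ay":0,"az":0,"jaw":0}]'
```

```text
clock: 16.1
tcp_pos: [0.4585, -0.0394, 0.049]
tcp_rot: [-1.616, 1.568, 2.982]
force: [-11.6, 2.5, 26.1]
grip_width: 0.0002
```

```bash
python3 -m handwheel '[{"x":-5,"y":0,"z":0,"ax":0,"ay":0,"az":0,"jaw":0},{"x":-50,"y":0,"z":0,"ax":0,"ay":0,"az":0,"jaw":0.62},{"x":-50,"y":0,"z":0,"ax":0,"ay":0,"az":0,"jaw":0.62},{"x":-50,"y":0,"z":0,"ax":0,"ay":0,"az":0,"jaw":0.62},{"x":0,"y":35,"z":20,"ax":0,"ay":0,"az":0,"jaw":0.62},{"x":0,"y":35,"z":30,"ax":0,"ay":0,"az":0,"jaw":0.62},{"x":0,"y":32,"z":30,"ax":0,"ay":0,"az":0,"jaw":0.62},{"x":0,"y":0,"z":0,"ax":0,"ay":0,"az":0,"jaw":0.62},{"x":0,"y":0,"z":0,"ax":0,"ay":0,"az":0,"jaw":0.62},{"x":0,"y":0,"z":0,"ax":0,"ay":0,"az":0,"jaw":0.62}]'
python3 - <<'E'
from h import *
im,d,c=snap("wrist","w3")
print("brass");blobs(im,d,c,(18,90,60),(32,255,255),.06)
print("red");blobs(im,d,c,(0,150,40),(4,255,255),.04)
st();go(hw(0,36,78))
im,d,c=snap("top")
blobs(im,d,c,(18,90,60),(32,255,255),.06,60)
print("redtop");blobs(im,d,c,(0,150,60),(4,255,255),.0,60)
E
```

```text
clock: 17.35
tcp_pos: [0.5506, -0.1295, 0.2024]
tcp_rot: [-2.067, 1.57, 2.532]
force: [-1.1, 0.2, 0.4]
grip_width: 0.0543
brass
1653 [285. 101.] world [ 0.5616 -0.0505  0.0994] ztop 0.1006 holder x [-14.9  15.1] y [21.8 52.3] rect [561.3 -51.8] [32.9 32.1] 83.5
212 [284. 252.] world [ 0.5466 -0.178   0.0797] ztop 0.0873 holder x [-15.   14.8] y [-91.6 -90.4] rect [ 549.1 -179.7] [11.  35.2] 63.8
1181 [284. 276.] world [ 0.5453 -0.1919  0.0988] ztop 0.1004 holder x [-15.   15.2] y [-122.2  -90.7] rect [ 545.2 -200.2] [46.1 33.6] 84.4
904 [137. 327.] world [ 0.5201 -0.1014  0.2831] ztop 0.2874 holder x [-36.2 -34.6] y [-26.1 -12.4] rect [ 519.7 -102.6] [15.8  2.5] 83.2
915 [429. 327.] world [ 0.5877 -0.109   0.2833] ztop 0.2875 holder x [32.  33.8] y [-25.6 -12.3] rect [ 587.7 -110.5] [15.1  2.4] 83.1
3124 [400. 382.] world [ 0.578  -0.1149  0.2924] ztop 0.2938 holder x [-22.4  55.7] y [-25.8 -23.8] rect [ 570.6 -114.5] [ 4.4 82.1] 83.6
red
915 [159.  13.] world [0.4755 0.0229 0.0751] ztop 0.0784 holder x [-106.4  -81.8] y [ 92.5 108.9] rect [475.1  23.7] [18.3 25.7] 83.1
975 [177. 102
[... 645 characters left out ...]
4.7   1.7 -78.4]
redtop
365 [185. 160.] world [0.7601 0.1708 0.0145] ztop 0.0186 holder x [111.3 236.9] y [262.1 298.5] rect [763.7 171.9] [134.9  15.6] 6.8
4373 [145. 229.] world [0.5987 0.26   0.0166] ztop 0.0529 holder x [-93.5  94.3] y [268.1 417. ] rect [595.3 250.5] [189.9 120.9] 14.9
153 [244. 280.] world [0.4742 0.03   0.0768] ztop 0.0801 holder x [-107.   -83.4] y [ 93.1 121.4] rect [474.8  30.1] [30.2 24.4] 82.3
69 [280. 284.] world [ 0.4651 -0.0472  0.0493] ztop 0.0533 holder x [-105.8  -85.3] y [21.9 38.8] rect [465.8 -46.3] [19.3 21.4] 81.4
100 [344. 291.] world [ 0.4474 -0.1839  0.0487] ztop 0.0526 holder x [-106.1  -85.5] y [-121.7  -92.7] rect [ 449.5 -183.7] [30.5 19.1] 88.8
```

View pics/w3.png

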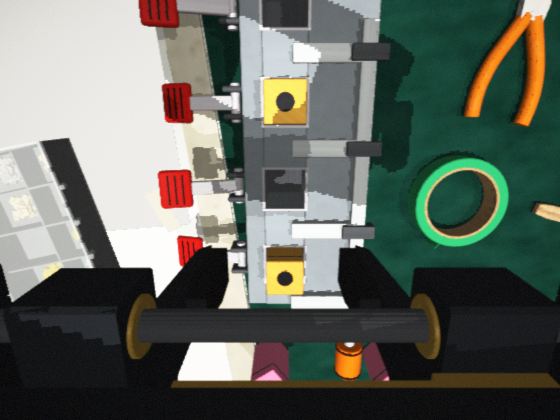

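Both inserts are up: insert 1 at (285,101) and insert 3 at (284,276), tops at 100 mm. The tabs are clear. I'll take insert 3 first.

```bash
python3 -m handwheel '[{"x":0,"y":2,"z":33,"ax":0,"ay":0,"az":0,"jaw":0.62},{"x":0,"y":0,"z":32,"ax":0,"ay":0,"az":0,"jaw":0.62},{"x":0,"y":0,"z":0,"ax":0,"ay":0,"az":0,"jaw":0.62},{"x":35,"y":0,"z":0,"ax":0,"ay":0,"az":0,"jaw":0.62},{"x":35,"y":0,"z":0,"ax":0,"ay":0,"az":0,"jaw":0.62},{"x":30,"y":0,"z":0,"ax":0,"ay":0,"az":0,"jaw":0.62},{"x":15,"y":0,"z":0,"ax":0,"ay":0,"az":0,"jaw":0.62},{"x":9,"y":0,"z":0,"ax":0,"ay":0,"az":0,"jaw":0.62},{"x":0,"y":0,"z":0,"ax":0,"ay":0,"az":0,"jaw":0.62},{"x":0,"y":0,"z":0,"ax":0,"ay":0,"az":0,"jaw":0.62}]'
python3 -m handwheel '[{"x":0,"y":0,"z":0,"ax":0,"ay":0,"az":0,"jaw":0},{"x":0,"y":0,"z":0,"ax":0,"ay":0,"az":0,"jaw":0},{"x":0,"y":0,"z":0,"ax":0,"ay":0,"az":0,"jaw":0},{"x":0,"y":0,"z":0,"ax":0,"ay":0,"az":0,"jaw":0},{"x":0,"y":0,"z":0,"ax":0,"ay":0,"az":0,"jaw":0},{"x":-5,"y":0,"z":0,"ax":0,"ay":0,"az":0,"jaw":0},{"x":-10,"y":0,"z":0,"ax":0,"ay":0,"az":0,"jaw":0},{"x":-15,"y":0,"z":0,"ax":0,"ay":0,"az":0,"jaw":0},{"x":-15,"y":0,"z":0,"ax":0,"ay":0,"az":0,"jaw":0},{"x":0,"y":0,"z":0,"ax":0,"ay":0,"az":0,"jaw":0}]'
```

```text
clock: 18.7
tcp_pos: [0.5466, -0.1956, 0.0799]
tcp_rot: [1.166, 1.569, -0.519]
force: [0.5, -0.2, 0.0]
grip_width: 0.054
clock: 19.95
tcp_pos: [0.5471, -0.1959, 0.126]
tcp_rot: [1.143, 1.567, -0.542]
force: [-0.5, -0.6, -1.4]
grip_width: 0.0319
```

```bash
python3 -m handwheel '[{"x":-20,"y":0,"z":0,"ax":0,"ay":0,"az":0,"jaw":0},{"x":-20,"y":0,"z":0,"ax":0,"ay":0,"az":0,"jaw":0},{"x":-20,"y":0,"z":0,"ax":0,"ay":0,"az":0,"jaw":0},{"x":0,"y":0,"z":-35,"ax":0,"ay":0,"az":0,"jaw":0},{"x":0,"y":0,"z":-50,"ax":0,"ay":0,"az":0,"jaw":0},{"x":0,"y":0,"z":-50,"ax":0,"ay":0,"az":0,"jaw":0},{"x":0,"y":0,"z":-50,"ax":0,"ay":0,"az":0,"jaw":0},{"x":0,"y":0,"z":-50,"ax":0,"ay":0,"az":0,"jaw":0},{"x":0,"y":0,"z":0,"ax":0,"ay":0,"az":0,"jaw":0},{"x":0,"y":0,"z":0,"ax":0,"ay":0,"az":0,"jaw":0}]'
python3 - <<'E'
from h import *
im,d,c=snap("top")
blobs(im,d,c,(0,150,60),(4,255,255),.0,1000); pin("bin","top",c)
snap("wrist","w4")
go([.589,.2747,.05],yaw=np.radians(14.9));st()
E
```

```text
clock: 21.2
tcp_pos: [0.5725, 0.0381, 0.1834]
tcp_rot: [-0.783, 1.57, -2.467]
force: [-0.7, -0.7, -1.5]
grip_width: 0.0318
1078 [125. 213.] world [0.6362 0.3035 0.027 ] ztop 0.0533 holder x [-46.4  85.8] y [367.9 420.9] rect [622.9 306.2] [ 64.  157.6] 75.4
top bin 0.65 [ 0.4664 -0.0435  0.0495] [279. 283.]
top bin 0.51 [ 0.5617 -0.0568  0.0669] [284. 238.]
turn deg [-21.5   0.    0. ] shift(target axes) [ 133.6   76.9 -225.5]
{'clock': 21.35, 'tcp_pos': [0.573, 0.037, 0.184], 'tcp_rot': [-0.631, 1.57, -2.318], 'force': [0.068, -0.384, -1.691], 'grip_width': 0.032, 'joint_pos': [-0.142, 0.233, 1.662, -0.0, 1.247, -0.026]}
```

```bash
python3 - <<'E'
from h import *
im,d,c=snap("wrist","w4"); pin("bin","wrist",c)
blobs(im,d,c,(0,150,40),(5,255,255),.03,600)
im,d,c=snap("side"); pin("bin","side",c)
E
```

```text
1434 [225.  17.] world [0.5452 0.1831 0.0495] ztop 0.0525 holder x [-74.6   0.7] y [255.  279.1] rect [552.6 182.3] [29.2 86.1] 80.6
1198 [167. 222.] world [0.4763 0.0329 0.0752] ztop 0.0783 holder x [-106.4  -82.1] y [ 94.6 125.4] rect [475.9  32.2] [32.8 25.7] 83.6
side bin 0.82 [0.5947 0.2499 0.0017] [287. 183.]
```

View pics/w4.png

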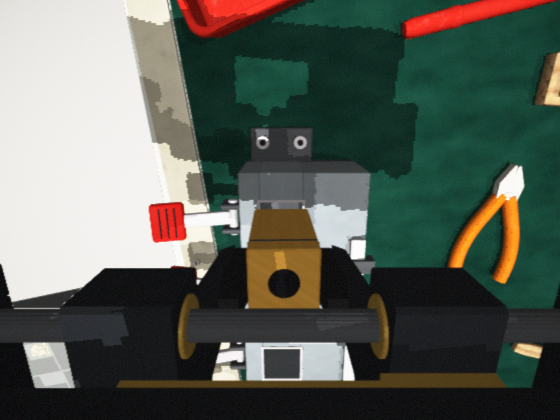

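The wrist view shows insert 3 held at (284,265) and the bin's corner at (215,15). The bin hasn't moved.

```bash
python3 -m handwheel '[{"x":0,"y":0,"z":0,"ax":-10.7,"ay":0,"az":0,"jaw":0},{"x":0,"y":0,"z":0,"ax":-10.7,"ay":0,"az":0,"jaw":0},{"x":0,"y":15,"z":-45,"ax":0,"ay":0,"az":0,"jaw":0},{"x":0,"y":15,"z":-45,"ax":0,"ay":0,"az":0,"jaw":0},{"x":0,"y":15,"z":-45,"ax":0,"ay":0,"az":0,"jaw":0},{"x":0,"y":16,"z":-45,"ax":0,"ay":0,"az":0,"jaw":0},{"x":0,"y":16,"z":-45,"ax":0,"ay":0,"az":0,"jaw":0},{"x":0,"y":0,"z":0,"ax":0,"ay":0,"az":0,"jaw":0},{"x":0,"y":0,"z":0,"ax":0,"ay":0,"az":0,"jaw":0},{"x":0,"y":0,"z":0,"ax":0,"ay":0,"az":0,"jaw":0}]'
python3 - <<'E'
from h import *
im,d,c=snap("side"); pin("bin","side",c)
go([.589,.2747,.05],yaw=np.radians(14.9));st()
E
```

```text
clock: 22.8
tcp_pos: [0.5896, 0.274, 0.1836]
tcp_rot: [-0.875, 1.57, -2.188]
force: [-0.4, 0.1, -2.7]
grip_width: 0.0319
side bin 0.69 [ 0.5938  0.252  -0.    ] [287. 183.]
turn deg [-0.2  0.   0. ] shift(target axes) [133.8  -0.5  -0.7]
{'clock': 22.9, 'tcp_pos': [0.59, 0.274, 0.184], 'tcp_rot': [-0.596, 1.571, -1.909], 'force': [0.656, -0.241, -2.895], 'grip_width': 0.032, 'joint_pos': [0.253, 0.394, 1.454, -0.0, 1.294, -0.004]}
```

```bash
python3 -m handwheel '[{"x":35,"y":0,"z":0,"ax":0,"ay":0,"az":0,"jaw":0},{"x":35,"y":0,"z":0,"ax":0,"ay":0,"az":0,"jaw":0},{"x":30,"y":0,"z":0,"ax":0,"ay":0,"az":0,"jaw":0},{"x":20,"y":0,"z":0,"ax":0,"ay":0,"az":0,"jaw":0},{"x":10,"y":0,"z":0,"ax":0,"ay":0,"az":0,"jaw":0},{"x":5,"y":0,"z":0,"ax":0,"ay":0,"az":0,"jaw":0},{"x":2,"y":0,"z":0,"ax":0,"ay":0,"az":0,"jaw":0},{"x":0,"y":0,"z":0,"ax":0,"ay":0,"az":0,"jaw":0},{"x":0,"y":0,"z":0,"ax":0,"ay":0,"az":0,"jaw":0},{"x":0,"y":0,"z":0,"ax":0,"ay":0,"az":0,"jaw":0}]'
```

```text
clock: 24.15
tcp_pos: [0.5897, 0.2756, 0.0472]
tcp_rot: [1.513, 1.57, 0.202]
force: [-0.5, 0.2, -2.1]
grip_width: 0.0318
```

```bash
python3 -m handwheel '[{"x":3,"y":0,"z":0,"ax":0,"ay":0,"az":0,"jaw":0},{"x":0,"y":0,"z":0,"ax":0,"ay":0,"az":0,"jaw":0},{"x":0,"y":0,"z":0,"ax":0,"ay":0,"az":0,"jaw":0.55},{"x":0,"y":0,"z":0,"ax":0,"ay":0,"az":0,"jaw":0.55},{"x":0,"y":0,"z":0,"ax":0,"ay":0,"az":0,"jaw":0.55},{"x":-20,"y":0,"z":0,"ax":0,"ay":0,"az":0,"jaw":0.55},{"x":-40,"y":0,"z":0,"ax":0,"ay":0,"az":0,"jaw":0.62},{"x":-50,"y":0,"z":0,"ax":0,"ay":0,"az":0,"jaw":0.62},{"x":-40,"y":0,"z":0,"ax":0,"ay":0,"az":0,"jaw":0.62},{"x":0,"y":0,"z":0,"ax":0,"ay":0,"az":0,"jaw":0.62}]'
python3 -m handwheel '[{"x":0,"y":-15,"z":45,"ax":0,"ay":0,"az":0,"jaw":0.62},{"x":0,"y":-15,"z":45,"ax":0,"ay":0,"az":0,"jaw":0.62},{"x":0,"y":-15,"z":45,"ax":0,"ay":0,"az":0,"jaw":0.62},{"x":0,"y":-16,"z":45,"ax":0,"ay":0,"az":0,"jaw":0.62},{"x":0,"y":-16,"z":45,"ax":0,"ay":0,"az":0,"jaw":0.62},{"x":0,"y":0,"z":0,"ax":10.7,"ay":0,"az":0,"jaw":0.62},{"x":0,"y":0,"z":0,"ax":10.7,"ay":0,"az":0,"jaw":0.62},{"x":0,"y":0,"z":40,"ax":0,"ay":0,"az":0,"jaw":0.62},{"x":0,"y":0,"z":0,"ax":0,"ay":0,"az":0,"jaw":0.62},{"x":0,"y":0,"z":0,"ax":0,"ay":0,"az":0,"jaw":0.62}]'
python3 - <<'E'
from h import *
im,d,c=snap("top","top2"); cv2.imwrite("pics/top2c.png",cv2.resize(im[150:310,90:400,::-1],None,fx=2.5,fy=2.5))
blobs(im,d,c,(0,150,60),(4,255,255),.0,1000); pin("bin","top",c)
print("brass");blobs(im,d,c,(18,90,60),(32,255,255),.03,60)
im,d,c=snap("side"); pin("bin","side",c)
st();go(hw(0,36,80))
E
```

```text
clock: 25.4
tcp_pos: [0.5923, 0.2763, 0.2003]
tcp_rot: [1.573, 1.561, 0.262]
force: [-0.4, -0.8, 0.3]
grip_width: 0.0548
clock: 26.65
tcp_pos: [0.5678, -0.0012, 0.1935]
tcp_rot: [-2.23, 1.57, 2.367]
force: [0.2, 0.6, -0.2]
grip_width: 0.0548
3130 [141. 223.] world [0.6116 0.2705 0.0177] ztop 0.0529 holder x [-96.  96.] y [307.4 418. ] rect [595.6 250.5] [189.9 120.7] 15.1
top bin 0.65 [ 0.5996  0.2494 -0.0012] [152. 229.]
brass
267 [134. 232.] world [0.5863 0.2717 0.0574] ztop 0.0653 holder x [-28.9   5.2] y [344.4 380. ] rect [587.9 274.9] [31.8 33.5] 14.9
74 [286. 239.] world [ 0.5558 -0.061   0.1048] ztop 0.1034 holder x [-15.4  12.7] y [20.9 32.8] rect [542.4 -58.1] [12.3 64.2] 77.1
side bin 0.96 [0.5935 0.2506 0.0026] [287. 182.]
side bin 0.43 [ 0.4606 -0.1102  0.0733] [225. 209.]
{'clock': 26.85, 'tcp_pos': [0.568, -0.001, 0.194], 'tcp_rot': [-2.159, 1.571, 2.44], 'force': [-0.554, -0.437, -0.496], 'grip_width': 0.055, 'joint_pos': [-0.21, 0.209, 1.668, 0.0, 1.264, -0.097]}
turn deg [ 0.1 -0.   0. ] shift(target axes) [113.6  -0.9  51.5]
```

View pics/top2c.png

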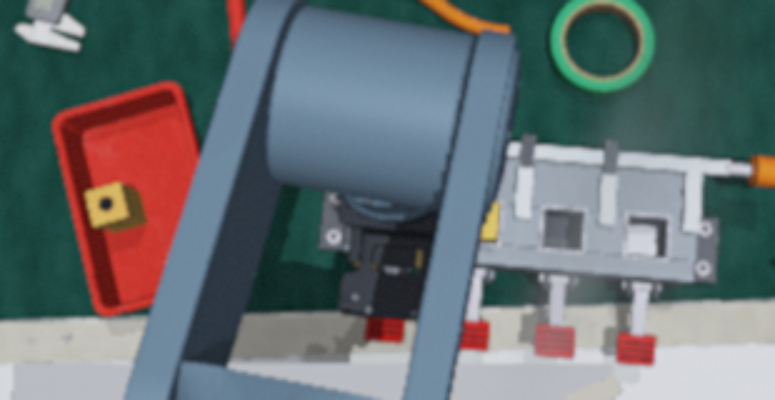

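Insert 3 stands upright in the bin at (105,203) in the crop. The bin is unmoved and pocket 3 shows only its raised ejector. Now insert 1.

```bash
python3 -m handwheel '[{"x":0,"y":-1,"z":26,"ax":0,"ay":0,"az":0,"jaw":0.62},{"x":0,"y":0,"z":25,"ax":0,"ay":0,"az":0,"jaw":0.62},{"x":0,"y":0,"z":0,"ax":0,"ay":0,"az":0,"jaw":0.62},{"x":35,"y":0,"z":0,"ax":0,"ay":0,"az":0,"jaw":0.62},{"x":30,"y":0,"z":0,"ax":0,"ay":0,"az":0,"jaw":0.62},{"x":25,"y":0,"z":0,"ax":0,"ay":0,"az":0,"jaw":0.62},{"x":15,"y":0,"z":0,"ax":0,"ay":0,"az":0,"jaw":0.62},{"x":9,"y":0,"z":0,"ax":0,"ay":0,"az":0,"jaw":0.62},{"x":0,"y":0,"z":0,"ax":0,"ay":0,"az":0,"jaw":0.62},{"x":0,"y":0,"z":0,"ax":0,"ay":0,"az":0,"jaw":0.62}]'
python3 -m handwheel '[{"x":0,"y":0,"z":0,"ax":0,"ay":0,"az":0,"jaw":0},{"x":0,"y":0,"z":0,"ax":0,"ay":0,"az":0,"jaw":0},{"x":0,"y":0,"z":0,"ax":0,"ay":0,"az":0,"jaw":0},{"x":0,"y":0,"z":0,"ax":0,"ay":0,"az":0,"jaw":0},{"x":0,"y":0,"z":0,"ax":0,"ay":0,"az":0,"jaw":0},{"x":-5,"y":0,"z":0,"ax":0,"ay":0,"az":0,"jaw":0},{"x":-25,"y":0,"z":0,"ax":0,"ay":0,"az":0,"jaw":0},{"x":-35,"y":0,"z":0,"ax":0,"ay":0,"az":0,"jaw":0},{"x":-40,"y":0,"z":0,"ax":0,"ay":0,"az":0,"jaw":0},{"x":0,"y":0,"z":0,"ax":0,"ay":0,"az":0,"jaw":0}]'
python3 - <<'E'
from h import *
st();go([.6017,.2263,.048],yaw=np.radians(14.9))
im,d,c=snap("side"); pin("bin","side",c)
E
```

```text
clock: 28.1
tcp_pos: [0.562, -0.0522, 0.0807]
tcp_rot: [1.409, 1.569, -0.277]
force: [-0.0, -0.2, -0.2]
grip_width: 0.0547
clock: 29.35
tcp_pos: [0.5634, -0.0526, 0.188]
tcp_rot: [1.39, 1.564, -0.295]
force: [0.7, 0.2, -2.4]
grip_width: 0.0316
{'clock': 29.35, 'tcp_pos': [0.563, -0.053, 0.188], 'tcp_rot': [1.39, 1.564, -0.295], 'force': [0.668, 0.159, -2.394], 'grip_width': 0.032, 'joint_pos': [-0.303, 0.206, 1.684, 0.0, 1.245, -0.189]}
turn deg [-21.4   0.1  -0.4] shift(target axes) [ 140.   108.8 -259.7]
side bin 0.93 [0.594  0.2506 0.0022] [287. 182.]
```

```bash
python3 -m handwheel '[{"x":0,"y":0,"z":0,"ax":-10.7,"ay":0,"az":0,"jaw":0},{"x":0,"y":0,"z":0,"ax":-10.7,"ay":0,"az":0,"jaw":0},{"x":0,"y":18,"z":-43,"ax":0,"ay":0,"az":0,"jaw":0},{"x":0,"y":18,"z":-43,"ax":0,"ay":0,"az":0,"jaw":0},{"x":0,"y":18,"z":-43,"ax":0,"ay":0,"az":0,"jaw":0},{"x":0,"y":18,"z":-43,"ax":0,"ay":0,"az":0,"jaw":0},{"x":0,"y":18,"z":-43,"ax":0,"ay":0,"az":0,"jaw":0},{"x":0,"y":18,"z":-44,"ax":0,"ay":0,"az":0,"jaw":0},{"x":0,"y":0,"z":0,"ax":0,"ay":0,"az":0,"jaw":0},{"x":0,"y":0,"z":0,"ax":0,"ay":0,"az":0,"jaw":0}]'
python3 - <<'E'
from h import *
im,d,c=snap("side"); pin("bin","side",c)
im,d,c=snap("top","t3"); blobs(im,d,c,(0,150,60),(4,255,255),.0,600);pin("bin","top",c)
blobs(im,d,c,(18,90,60),(32,255,255),.03,60)
st();go([.6017,.2263,.048],yaw=np.radians(14.9))
E
```

```text
clock: 30.7
tcp_pos: [0.598, 0.2255, 0.1823]
tcp_rot: [-1.524, 1.567, -2.835]
force: [1.1, -1.3, -3.0]
grip_width: 0.0315
side bin 0.8 [0.595  0.2504 0.0028] [287. 182.]
2356 [157. 232.] world [0.59   0.2334 0.0168] ztop 0.0532 holder x [-97.6  97.3] y [261.4 370.9] rect [595.4 250.1] [189.7 120.9] 15.3
top bin 0.8 [0.5995 0.2481 0.0009] [153. 229.]
top bin 0.18 [ 0.4637 -0.0456  0.0472] [280. 285.]
92 [145. 215.] world [0.6027 0.21   0.1795] ztop 0.2037 holder x [-4.1 22.3] y [295.4 307.1] rect [595.1 206.8] [42.1 15.8] 41.9
{'clock': 30.9, 'tcp_pos': [0.599, 0.225, 0.184], 'tcp_rot': [-1.454, 1.57, -2.767], 'force': [0.182, -0.562, -2.034], 'grip_width': 0.032, 'joint_pos': [0.174, 0.372, 1.482, -0.0, 1.288, -0.084]}
turn deg [-0.1  0.   0.1] shift(target axes) [136.2   2.8  -0.9]
```

```bash
python3 -m handwheel '[{"x":35,"y":2,"z":0,"ax":0,"ay":0,"az":0,"jaw":0},{"x":35,"y":0,"z":0,"ax":0,"ay":0,"az":0,"jaw":0},{"x":30,"y":0,"z":0,"ax":0,"ay":0,"az":0,"jaw":0},{"x":20,"y":0,"z":0,"ax":0,"ay":0,"az":0,"jaw":0},{"x":10,"y":0,"z":0,"ax":0,"ay":0,"az":0,"jaw":0},{"x":5,"y":0,"z":0,"ax":0,"ay":0,"az":0,"jaw":0},{"x":3,"y":0,"z":0,"ax":0,"ay":0,"az":0,"jaw":0},{"x":0,"y":0,"z":0,"ax":0,"ay":0,"az":0,"jaw":0},{"x":0,"y":0,"z":0,"ax":0,"ay":0,"az":0,"jaw":0},{"x":0,"y":0,"z":0,"ax":0,"ay":0,"az":0,"jaw":0}]'
```

```text
clock: 32.15
tcp_pos: [0.6015, 0.2266, 0.0472]
tcp_rot: [1.488, 1.57, 0.176]
force: [0.7, 0.4, -2.6]
grip_width: 0.032
```

```bash
python3 -m handwheel '[{"x":3,"y":0,"z":0,"ax":0,"ay":0,"az":0,"jaw":0},{"x":0,"y":0,"z":0,"ax":0,"ay":0,"az":0,"jaw":0},{"x":0,"y":0,"z":0,"ax":0,"ay":0,"az":0,"jaw":0.55},{"x":0,"y":0,"z":0,"ax":0,"ay":0,"az":0,"jaw":0.55},{"x":0,"y":0,"z":0,"ax":0,"ay":0,"az":0,"jaw":0.55},{"x":-20,"y":0,"z":0,"ax":0,"ay":0,"az":0,"jaw":0.55},{"x":-40,"y":0,"z":0,"ax":0,"ay":0,"az":0,"jaw":0.62},{"x":-50,"y":0,"z":0,"ax":0,"ay":0,"az":0,"jaw":0.62},{"x":-40,"y":0,"z":0,"ax":0,"ay":0,"az":0,"jaw":0.62},{"x":0,"y":0,"z":0,"ax":0,"ay":0,"az":0,"jaw":0.62}]'
python3 -m handwheel '[{"x":0,"y":0,"z":0,"ax":10.7,"ay":0,"az":0,"jaw":1},{"x":0,"y":0,"z":0,"ax":10.7,"ay":0,"az":0,"jaw":1},{"x":0,"y":0,"z":55,"ax":0,"ay":0,"az":0,"jaw":1},{"x":0,"y":0,"z":55,"ax":0,"ay":0,"az":0,"jaw":1},{"x":0,"y":0,"z":55,"ax":0,"ay":0,"az":0,"jaw":1},{"x":0,"y":0,"z":55,"ax":0,"ay":0,"az":0,"jaw":1},{"x":0,"y":0,"z":55,"ax":0,"ay":0,"az":0,"jaw":1},{"x":0,"y":0,"z":55,"ax":0,"ay":0,"az":0,"jaw":1},{"x":0,"y":0,"z":0,"ax":0,"ay":0,"az":0,"jaw":1},{"x":0,"y":0,"z":0,"ax":0,"ay":0,"az":0,"jaw":1}]'
python3 - <<'E'
from h import *
im,d,c=snap("top"); cv2.imwrite("pics/top4c.png",cv2.resize(im[150:310,90:400,::-1],None,fx=2.5,fy=2.5))
print("brass");blobs(im,d,c,(18,90,60),(32,255,255),.0,40)
blobs(im,d,c,(0,150,60),(4,255,255),.0,1000)
st();go(hw(64,-210,60))
E
```

```text
clock: 33.4
tcp_pos: [0.6041, 0.2271, 0.2002]
tcp_rot: [1.49, 1.561, 0.178]
force: [0.8, -0.3, -0.5]
grip_width: 0.0548
clock: 34.65
tcp_pos: [0.5632, -0.1011, 0.1934]
tcp_rot: [-2.217, 1.57, 2.38]
force: [-0.6, 0.0, 0.0]
grip_width: 0.0881
brass
283 [157. 226.] world [0.5981 0.2223 0.0539] ztop 0.0651 holder x [-10.7  22.8] y [298.  332.3] rect [600.4 225.7] [30.8 31.7] 15.9
302 [135. 232.] world [0.5858 0.2709 0.0529] ztop 0.0651 holder x [-28.9   5.3] y [344.8 380.3] rect [586.4 279.2] [31.1 43.2] 13.1
3630 [145. 229.] world [0.5983 0.2594 0.0191] ztop 0.0532 holder x [-94.9  95.1] y [265.5 417.6] rect [593.4 257.8] [189.6 137. ] 15.2
{'clock': 34.7, 'tcp_pos': [0.563, -0.1, 0.193], 'tcp_rot': [-2.251, 1.57, 2.347], 'force': [-0.253, 0.312, -0.022], 'grip_width': 0.088, 'joint_pos': [-0.384, 0.219, 1.657, 0.0, 1.266, -0.27]}
turn deg [ 0. -0.  0.] shift(target axes) [133.4  56.4 198. ]
```

View pics/top4c.png

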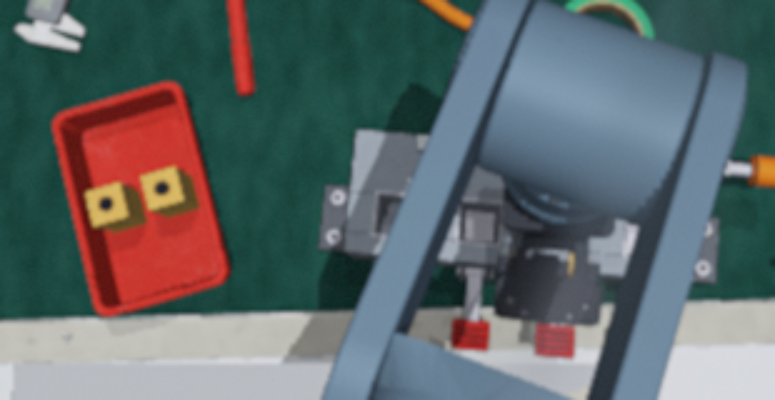

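Both inserts stand in the bin at (105,203) and (162,187). Now I'll grip the knob and push it home.

```bash
python3 -m handwheel '[{"x":0,"y":14,"z":50,"ax":0,"ay":0,"az":0,"jaw":1},{"x":0,"y":14,"z":50,"ax":0,"ay":0,"az":0,"jaw":1},{"x":0,"y":14,"z":49,"ax":0,"ay":0,"az":0,"jaw":1},{"x":0,"y":14,"z":49,"ax":0,"ay":0,"az":0,"jaw":1},{"x":0,"y":0,"z":0,"ax":0,"ay":0,"az":0,"jaw":1},{"x":35,"y":0,"z":0,"ax":0,"ay":0,"az":0,"jaw":1},{"x":35,"y":0,"z":0,"ax":0,"ay":0,"az":0,"jaw":1},{"x":35,"y":0,"z":0,"ax":0,"ay":0,"az":0,"jaw":1},{"x":28,"y":0,"z":0,"ax":0,"ay":0,"az":0,"jaw":1},{"x":0,"y":0,"z":0,"ax":0,"ay":0,"az":0,"jaw":1}]'
python3 -m handwheel '[{"x":0,"y":0,"z":0,"ax":0,"ay":0,"az":0,"jaw":0},{"x":0,"y":0,"z":0,"ax":0,"ay":0,"az":0,"jaw":0},{"x":0,"y":0,"z":0,"ax":0,"ay":0,"az":0,"jaw":0},{"x":0,"y":0,"z":0,"ax":0,"ay":0,"az":0,"jaw":0},{"x":0,"y":0,"z":0,"ax":0,"ay":0,"az":0,"jaw":0},{"x":0,"y":0,"z":0,"ax":0,"ay":0,"az":0,"jaw":0},{"x":0,"y":0,"z":0,"ax":0,"ay":0,"az":0,"jaw":0},{"x":0,"y":0,"z":0,"ax":0,"ay":0,"az":0,"jaw":0},{"x":0,"y":0,"z":0,"ax":0,"ay":0,"az":0,"jaw":0},{"x":0,"y":0,"z":0,"ax":0,"ay":0,"az":0,"jaw":0}]'
```

```text
clock: 35.95
tcp_pos: [0.5954, -0.3007, 0.0579]
tcp_rot: [-2.156, 1.564, 2.444]
force: [-1.3, 0.3, 0.6]
grip_width: 0.088
clock: 37.2
tcp_pos: [0.5964, -0.3045, 0.0606]
tcp_rot: [-1.663, 1.57, 2.935]
force: [-2.9, 0.7, 0.7]
grip_width: 0.0247
```

```bash
python3 -m handwheel '[{"x":0,"y":0,"z":-5,"ax":0,"ay":0,"az":0,"jaw":0},{"x":0,"y":0,"z":-5,"ax":0,"ay":0,"az":0,"jaw":0},{"x":0,"y":0,"z":-5,"ax":0,"ay":0,"az":0,"jaw":0},{"x":0,"y":0,"z":-5,"ax":0,"ay":0,"az":0,"jaw":0},{"x":0,"y":0,"z":-5,"ax":0,"ay":0,"az":0,"jaw":0},{"x":0,"y":0,"z":-5,"ax":0,"ay":0,"az":0,"jaw":0},{"x":0,"y":0,"z":-4,"ax":0,"ay":0,"az":0,"jaw":0},{"x":0,"y":0,"z":-4,"ax":0,"ay":0,"az":0,"jaw":0},{"x":0,"y":0,"z":0,"ax":0,"ay":0,"az":0,"jaw":0},{"x":0,"y":0,"z":0,"ax":0,"ay":0,"az":0,"jaw":0}]'
```

```text
clock: 38.45
tcp_pos: [0.6005, -0.2686, 0.0606]
tcp_rot: [-0.041, 1.568, -1.726]
force: [-6.0, -6.3, -0.2]
grip_width: 0.0249
```

Force rose at the end stop after 36 mm. I'll release, rise, move clear and check.

```bash
python3 -m handwheel '[{"x":0,"y":0,"z":0,"ax":0,"ay":0,"az":0,"jaw":1},{"x":0,"y":0,"z":0,"ax":0,"ay":0,"az":0,"jaw":1},{"x":0,"y":0,"z":0,"ax":0,"ay":0,"az":0,"jaw":1},{"x":0,"y":0,"z":0,"ax":0,"ay":0,"az":0,"jaw":1},{"x":0,"y":0,"z":0,"ax":0,"ay":0,"az":0,"jaw":1},{"x":0,"y":0,"z":0,"ax":0,"ay":0,"az":0,"jaw":1},{"x":-25,"y":0,"z":0,"ax":0,"ay":0,"az":0,"jaw":1},{"x":-50,"y":0,"z":0,"ax":0,"ay":0,"az":0,"jaw":1},{"x":-50,"y":0,"z":0,"ax":0,"ay":0,"az":0,"jaw":1},{"x":-50,"y":0,"z":0,"ax":0,"ay":0,"az":0,"jaw":1}]'
python3 -m handwheel '[{"x":0,"y":0,"z":20,"ax":0,"ay":0,"az":0,"jaw":1},{"x":0,"y":0,"z":20,"ax":0,"ay":0,"az":0,"jaw":1},{"x":0,"y":0,"z":20,"ax":0,"ay":0,"az":0,"jaw":1},{"x":0,"y":0,"z":20,"ax":0,"ay":0,"az":0,"jaw":1},{"x":0,"y":0,"z":0,"ax":0,"ay":0,"az":0,"jaw":1},{"x":0,"y":0,"z":0,"ax":0,"ay":0,"az":0,"jaw":1},{"x":0,"y":0,"z":0,"ax":0,"ay":0,"az":0,"jaw":1},{"x":0,"y":0,"z":0,"ax":0,"ay":0,"az":0,"jaw":1},{"x":0,"y":0,"z":0,"ax":0,"ay":0,"az":0,"jaw":1},{"x":0,"y":0,"z":0,"ax":0,"ay":0,"az":0,"jaw":1}]'
python3 - <<'E'
from h import *
im,d,c=snap("wrist"); print("orange");blobs(im,d,c,(6,150,60),(17,255,255),.05)
im,d,c=snap("top","top5")
print("brass");blobs(im,d,c,(18,90,60),(32,255,255),.0,60)
print("red");blobs(im,d,c,(0,150,60),(4,255,255),.0,60); pin("bin","top",c)
st()
E
```

```text
clock: 39.7
tcp_pos: [0.6008, -0.2666, 0.2373]
tcp_rot: [1.219, 1.571, -0.466]
force: [0.7, -0.6, -0.1]
grip_width: 0.0883
clock: 40.95
tcp_pos: [0.5919, -0.346, 0.2358]
tcp_rot: [0.916, 1.571, -0.769]
force: [-0.4, -0.6, 0.1]
grip_width: 0.0884
orange
996 [282.  99.] world [ 0.6015 -0.2643  0.0878] ztop 0.091 holder x [52.4 76.3] y [-184.3 -155.9] rect [ 601.4 -263.8] [30.3 24.7] 84.1
brass
285 [157. 226.] world [0.5982 0.2223 0.0535] ztop 0.0648 holder x [-10.7  22.8] y [297.9 331.5] rect [600.3 225.6] [30.8 31.6] 15.3
304 [135. 232.] world [0.5858 0.2709 0.0528] ztop 0.0649 holder x [-28.9   5.3] y [344.6 380.4] rect [586.3 280. ] [31.  43.6] 13.8
red
365 [185. 160.] world [0.7602 0.1708 0.0145] ztop 0.0188 holder x [111.1 236.2] y [262.5 297.8] rect [762.4 171.4] [132.9  15.9] 6.5
3600 [145. 229.] world [0.5981 0.2591 0.0192] ztop 0.0532 holder x [-95.1  95.2] y [265.1 417.3] rect [595.4 250.6] [189.6 121.5] 15.1
159 [244. 280.] world [0.4751 0.0305 0.0767] ztop 0.0803 holder x [-106.4  -83.2] y [ 93.4 122. ] rect [476.3  30.4] [30.1 25.5] 83.4
141 [277. 284.] world [ 0.4661 -0.0405  0.0494] ztop 0.0534 holder x [-106.6  -85. ] y [21.8 50.4] rect [466.2 -40.8] [28.3 23.5] 88.2
124 [344. 289.] world [ 0.4499 -0.1832  0.0496] ztop 0.0526 holder x [-105.8  -85.3] y [-121.4  -92.9] rect [ 450.  -183.2] [29.3 21.4] 82.9
top bin 0.81 [ 0.5973  0.2505 -0.001 ] [152. 230.]
top bin 0.49 [ 0.5575 -0.0856 -0.0014] [296. 243.]
{'clock': 41.1, 'tcp_pos': [0.592, -0.346, 0.236], 'tcp_rot': [2.626, 1.571, 0.941], 'force': [-0.165, -0.571, 0.413], 'grip_width': 0.088, 'joint_pos': [-0.702, 0.425, 1.303, 0.0, 1.413, -0.588]}
```

View pics/top5.png

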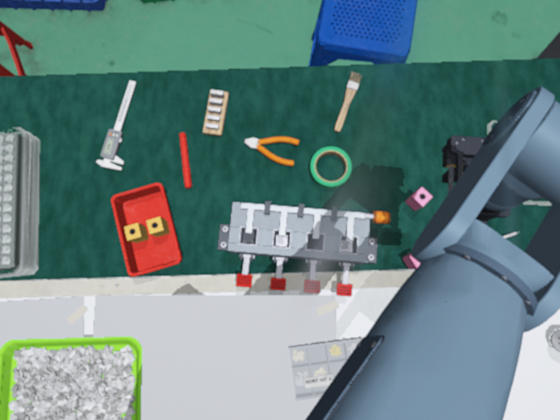

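```bash
python3 - <<'E'
from h import *
im,d,c=snap("top"); i0=cv2.imread("pics/top0.png")[:,:,::-1].copy()
for a in (i0,im): blobs(a,d,c,(6,150,60),(17,255,255),.05,60)
im,d,c=snap("side"); i0=cv2.imread("pics/side0.png")[:,:,::-1].copy()
for a in (i0,im): 
    m=cv2.inRange(cv2.cvtColor(a,cv2.COLOR_RGB2HSV),(6,150,60),(17,255,255))[215:255,255:300]; print(np.argwhere(m>0).mean(0), (m>0).sum())
E
```

```text
176 [382. 217.] world [ 0.5998 -0.2662  0.0886] ztop 0.093 holder x [52.1 75.1] y [-187.8 -156.8] rect [ 601.2 -265.8] [32.8 24.7] 82.1
258 [468. 249.] world [ 0.4873 -0.215   0.6152] ztop 0.6218 holder x [-62.2 -47.9] y [-147.3 -124. ] rect [ 487.4 -217. ] [ 9.1 27.9] 14.9
136 [447. 256.] world [ 0.4819 -0.1983  0.6085] ztop 0.6146 holder x [-67.9 -56.6] y [-123. -114.] rect [ 481.7 -198.3] [ 8.5 13. ] 70.6
917 [409. 346.] world [ 0.4116 -0.1442  0.6594] ztop 0.6655 holder x [-149.2 -126.9] y [-84.1 -62. ] rect [ 411.4 -144.6] [21.3 27.2] 54.2
173 [381. 217.] world [ 0.5999 -0.2659  0.0886] ztop 0.0931 holder x [52.3 75.2] y [-187.7 -156.5] rect [ 601.3 -265.6] [32.8 24.5] 83.9
[21.51234568 22.18518519] 162
[21.51572327 22.19496855] 159
```

The knob is back at its start position in both fixed cameras, so I'm handing in.

```bash
python3 -c "from bench import hand_in; print(hand_in())"
```

```text
the job is handed in; nothing more can be done
None
```

The job is done and handed in at about 41 s. Only pockets 1 and 3 held inserts. I pulled the keeper knob out 36 mm, pressed levers 3 and 1 to their stops, put both inserts in the red bin, and pushed the knob home.

**Last checks:**
- **Inserts:** both stand upright in the bin.
- **Bin:** it is upright and has not moved.
- **Keeper knob:** it is back within about 0.3 mm of its start position in the top camera, and the side camera agrees. One wrist view put it 3.5 mm off, taken from a different viewpoint. I trusted the fixed cameras and the gripper position, which agree with each other.
- **Bystanders:** the marker measures as before, and the tape and cutters look unmoved in the last picture.
- **Robot:** the arm is clear of everything, with the gripper open.

The first set of moves was refused because of the row format, and nothing moved. The highest wrist force I saw was about 50 N in total (46 N vertical), when lever 3 reached its stop.

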